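# Load three samples and couple the shaker tray

### The arm

A 6-joint arm with a two-finger parallel gripper is mounted at the origin on the work surface. World frame = base frame: x ahead of the robot, y to its left, z up, the work surface at z = 0. Lengths are in m, angles in rad, forces in N, time in s.
With the tool pointing down it reaches from about 0.225 to 0.875 m from the base axis. Payload 3.4 kg.
Tool frame: the origin (TCP) lies where the fingers leave the gripper's body, on its centre line; the fingertips stand 73 mm ahead of it and the grasp point (between the pads) lies 54 mm ahead of it (manip.pinch_z is the distance from the TCP to the grasp point, in m); z points along the fingers, y is the line along which they close (so a half turn about z gives the same grasp; the last joint's range is limited). The gripper opens to 85 mm and grips with 20 to 120 N. Pads are 22 mm wide; open, the fingers measure 114 mm over their backs; the gripper's body (76 mm by 85 mm) begins 54 mm behind the grasp point. The pads swing forward as they close: fully open they stand 13 mm farther back than shut.
Start: joints at [-1.318, 0.276, 1.505, -0, 1.361, -0.121], TCP at [0.21, -0.535, 0.304] pointing down, gripper open.
Joint ranges: [-2.89, 2.89], [-0.75, 2.08], [0.22, 2.7], [-1.18, 4.32], [0.11, 2.71], [-2.7, 2.7]. Speed limits (rad/s): [2.57, 2.57, 3.14, 3.14, 3.14, 3.14].

### API

Orientations are given as a unit quaternion [w, x, y, z].
In Python, from rig import readout, imaging, manip gives the robot as it stands. The module is installed in compiled form; this text tells all that it offers.
- The arm moves only by the tool servo_tool, never from a script. Its argument "moves" is a list of rows, each an object with "dp": the shift along the tool's x, y, z in units of 0.2 m (1.0 is 0.2 m), a list of three; "delta_rot": the turn, a rotation vector about the tool's x, y, z in units of 0.1 rad (1.0 is 0.1 rad), a list of three; "fingers": the opening, from 0 (shut) to 1 (fully open). In form: [{"dp": [dx, dy, dz], "delta_rot": [wx, wy, wz], "fingers": fingers}, ...]. A call has 1 to 5 rows; each row shifts and turns the commanded pose from where the row before left it, along the tool's axes as they then stand; what a row does not reach is not made up. A row lasts 1/10 s, in which the tool goes at most 50 mm and 8.59 degrees, less where a joint would pass 70% of its speed; a pose out of reach is approached as far as the arm can. A call with a number of a shift or a turn outside -1 to 1 is refused whole. A call with a gripper value outside its range is refused whole. The fingers move at their own pace and stop on an object; "force" is the grip in N (left out, the last holds). Time passes only in rows, so rows that do not move let the fingers close. It gives the time, the measured TCP pose, the force, the opening and the grip force at its end, in the units of the state.
- readout.get_state(): the state, without advancing time (a new reading comes with each control period).
- imaging.get_image(name): name is "scene" or "top" or "wrist"; returns (picture, depth): 420x560x3 uint8, red, green, blue; 420x560 float32, m along the optical axis (not along the pixel's ray), 0 where there is no reading.
- imaging.calibration(name): a dict with "intrinsics" (3x3 intrinsics, pixels), "R" (3x3) and "t" (3): a world point X has camera coordinates R X + t; the wrist camera has in their place "hand_eye" (4x4, takes a point from camera to tool coordinates, whose origin is the TCP and whose axes are the flange's). Camera axes: x right, y down, z forward; pixel columns grow to the right and rows downward; lengths in m; the calibration is good to about 2 mm. A picture is of the moment at which its call begins: read the wrist's pose just before it. calibration takes no time and is no camera call.
- manip.sign_off(): hands the job in; it is judged then, once.
The state is a dict: "clock": time; "qpos": joint angles; "qd": joint speeds; "effort": joint torques, N m; "position": TCP position; "ee_rot": TCP orientation; "contact_force": force on the tool from outside, world axes, zero at the start; "moment": the same for the moment, N m; "width": finger opening in m; "gripper_force": force on a finger pad.
Only numpy, scipy, OpenCV 4.12 (cv2) and the standard library are available. Lean on these libraries where they do the work, as an engineer would, in place of code of your own. Each camera call takes 0.05 s, during which the arm holds its last target. There are 200 camera calls.

### The job

Count exactly three blue-capped sample bottles into the shaker's blue tray, standing upright on its floor, and leave the fourth one and the white-capped bottles standing where they are. Push the tray fully home so that its lug sits in the drive fork, and couple it by putting the red-headed clevis pin down through fork and lug until its head rests on the fork.

Things in the scene. Friction and masses are not known exactly. Their poses are not given: they have to be found in the camera images.
- blue1: Blue-capped amber sample bottle, 85 mm tall, body 44 mm across up to 56 mm high, then a shoulder and a 34 mm cap (63 to 85 mm high), about 0.12 kg, paper label band, standing on the bench. Its origin is the centre of its underside, z up the bottle. One of four alike.
- blue2: Blue-capped amber sample bottle, 85 mm tall, body 44 mm across up to 56 mm high, then a shoulder and a 34 mm cap (63 to 85 mm high), about 0.12 kg, paper label band, standing on the bench. Its origin is the centre of its underside, z up the bottle. One of four alike.
- blue3: Blue-capped amber sample bottle, 85 mm tall, body 44 mm across up to 56 mm high, then a shoulder and a 34 mm cap (63 to 85 mm high), about 0.12 kg, paper label band, standing on the bench. Its origin is the centre of its underside, z up the bottle. One of four alike.
- blue4: Blue-capped amber sample bottle, 85 mm tall, body 44 mm across up to 56 mm high, then a shoulder and a 34 mm cap (63 to 85 mm high), about 0.12 kg, paper label band, standing on the bench. Its origin is the centre of its underside, z up the bottle. One of four alike.
- white1: White-capped amber sample bottle, 85 mm tall, body 44 mm across up to 56 mm high, then a shoulder and a 34 mm cap (63 to 85 mm high), about 0.12 kg, paper label band, standing on the bench. Its origin is the centre of its underside, z up the bottle. Not for this batch.
- white2: White-capped amber sample bottle, 85 mm tall, body 44 mm across up to 56 mm high, then a shoulder and a 34 mm cap (63 to 85 mm high), about 0.12 kg, paper label band, standing on the bench. Its origin is the centre of its underside, z up the bottle. Not for this batch.
- shaker: Fixed flat-bed shaker: grey base plate 180 x 530 x 20 mm, two rails with a blue tray, and from y = 190 mm on a white drive housing, 110 mm high. From it a dark steel fork reaches 55 mm towards the tray: two level cheeks 44 mm wide, 9 mm thick, 16 mm apart. Origin on the bench, 155 mm in -y from the fork's hole; y along the rails towards the housing, z up.
- tray (a joint): How far the shaker's blue tray is pulled out, in m: 0 is home against its end stop, the tray's steel lug inside the fork and all three holes in line; it grows to 0.09 as the tray moves away from the housing (shaker's -y). About 2 N of friction; it stays where it is left; tray 0.8 kg.
- tray_in (a point): Centre of the tray's inner floor, 60 mm above the bench; moves with the tray, axes as the shaker's. Open space 140 mm in x by 250 mm in y; walls 5 mm thick, rising 33 mm above the floor (93 mm above the bench). A lug 36 mm wide, 10 mm thick stands 47 mm out of the +y end.
- tray_tab (a point): Centre of the top edge of the yellow tab on the tray's -y end: an upright plate 70 mm wide in x, 10 mm thick in y, its top 123 mm above the bench and 30 mm above the tray wall, its outer face 5 mm towards -y from this point. To be pushed or pinched. Moves with the tray.
- fork_hole (a point): Centre of the fork's hole at the upper cheek's top face, 96 mm above the bench; axes as the shaker's. The holes in both cheeks and the lug are vertical, 17 mm wide, with 1 mm chamfers; the lower cheek ends 34 mm below this point, with free space below it down to 20 mm above the bench.
- pin: Steel clevis pin with red head, standing head up in its stand: shank 14 mm across, 55 mm long, the last 10 mm tapering to 6 mm. Head: flange 30 mm across, 7 mm high, then a knob 22 mm across, 28 mm high. Origin on the axis at the flange's underside (shank below, head above), z up; 0.09 kg. Seated, the flange rests on the upper cheek.
- pin_stand: Grey block 60 x 60 x 62 mm, fixed, with a vertical 18 mm hole in which the pin waits, its flange on the block's top. Origin is the centre of its underside.
There are look-alikes about, which are no part of the job. Leave any green look-alike of the blue1 alone.

How it is judged:
By the outcome, as a careful person would: the job done as asked, in the order asked, and still so for the second after the job is handed in, with the robot touching nothing.
It also fails if it takes over 72 s, if anything falls off the work surface, if the arm or the gripper's body presses on something with over 40 N, if the wrist force passes 120 N, or if a joint passes its speed limit or range.

## Working session

There is one attempt and no reset: what is moved stays moved. The work goes in short steps, Python scripts to look and compute and a tool call to move; the robot and the scene stay as the last step left them, time stands still between calls to the robot, and variables do not carry over. Pictures are saved under pics/ and viewed, at most 10 in all, crops included, and the job is handed in when it is done.

Besides the shell and the picture viewer there is one more tool, called after "Call:" as name(argument=value, ...) on one line, values as JSON. servo_tool: Moves the arm, as the interface text tells. Its arguments: {"type":"object","properties":{"moves":{"type":"array"},"force":{"type":"number"}},"required":["moves"]}

```bash
mkdir -p pics; cat > h.py <<'E'
import numpy as np, cv2
from rig import readout, imaging, manip
def save(n,p,s=1):
    im=cv2.cvtColor(p,cv2.COLOR_RGB2BGR); cv2.imwrite('pics/'+n+'.png',im if s==1 else cv2.resize(im,None,fx=s,fy=s,interpolation=cv2.INTER_CUBIC))
def pts(name,depth):
    c=imaging.calibration(name);K=c['intrinsics'];v,u=np.mgrid[:420,:560]
    P=np.stack([(u-K[0][2])/K[0][0]*depth,(v-K[1][2])/K[1][1]*depth,depth],-1)
    return (P-np.array(c['t']))@np.array(c['R'])
E
python3 - <<'E'
from h import *
a,d=imaging.get_image('top');b,e=imaging.get_image('scene')
np.savez('v0.npz',a=a,d=d,b=b,e=e)
save('both',np.hstack([a,b]),0.71);
print(readout.get_state())
for n in('top','scene'):
    c=imaging.calibration(n);print(n,np.round(-np.array(c['R']).T@c['t'],3),np.round(c['R'],3).tolist(),c['intrinsics'][0])
print(imaging.calibration('wrist'))
save('top0',a,1.4)
E
```

```text
{'clock': 0.1, 'qpos': array([-1.31800860e+00,  2.76562981e-01,  1.50600440e+00,  1.14239928e-05,
        1.36071470e+00, -1.21006545e-01]), 'qd': array([ 1.58888806e-03, -7.43377042e-05, -1.48572927e-03,  1.78794960e-04,
        1.05676610e-03,  1.55278077e-03]), 'effort': array([ 1.24454673e-03, -4.17698085e+01, -2.46406281e+01, -1.77361671e-04,
        5.93230114e-03,  5.55154642e-06]), 'position': array([ 0.20986794, -0.53495677,  0.30310916]), 'ee_rot': array([-8.43245485e-04,  9.82585382e-01,  1.85809724e-01, -5.00449419e-05]), 'contact_force': array([ 0.63965113,  0.71984451, -0.84053923]), 'moment': array([ 0.01214519, -0.00897005,  0.02813006]), 'gripper_force': 0.0, 'width': 0.08556820578602232}
top [ 0.23  -0.052  1.383] [[-0.024, -1.0, 0.002], [-0.982, 0.023, -0.19], [0.19, -0.007, -0.982]] [504.84834862   0.         273.35166045]
scene [ 1.014 -0.568  0.912] [[0.69, 0.724, 0.015], [0.539, -0.5, -0.678], [-0.483, 0.476, -0.735]] [521.41499448   0.         277.37474651]
{'intrinsics': array([[330.63349297,   0.        , 273.22880972],
       [  0.        , 330.63349297, 210.29529469],
       [  0.        ,   0.        ,   1.        ]]), 'hand_eye': array([[-2.50341049e-05, -9.53206217e-01, -3.02320868e-01,
         7.80606841e-02],
       [ 9.99999517e-01, -3.21021443e-04,  9.29362051e-04,
        -6.23038658e-04],
       [-9.82925166e-04, -3.02320699e-01,  9.53205764e-01,
        -6.93471427e-02],
       [ 0.00000000e+00,  0.00000000e+00,  0.00000000e+00,
         1.00000000e+00]])}
```

View pics/top0.png

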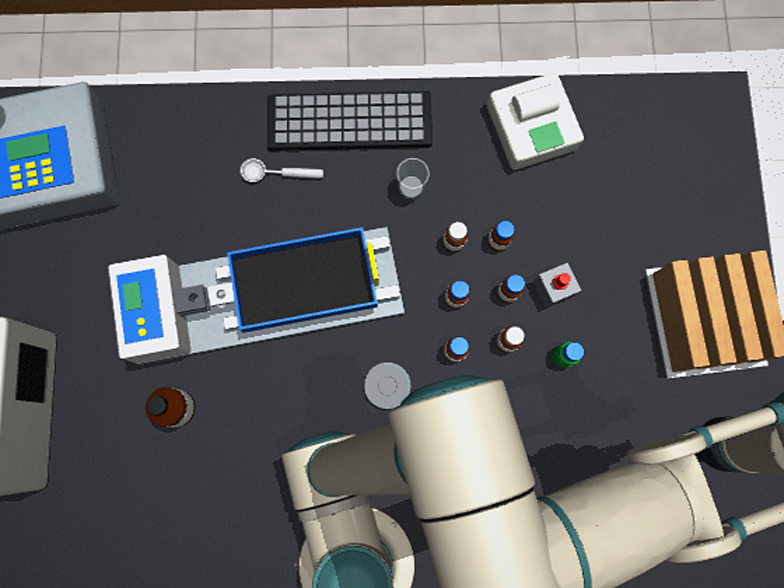

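View pics/both.png

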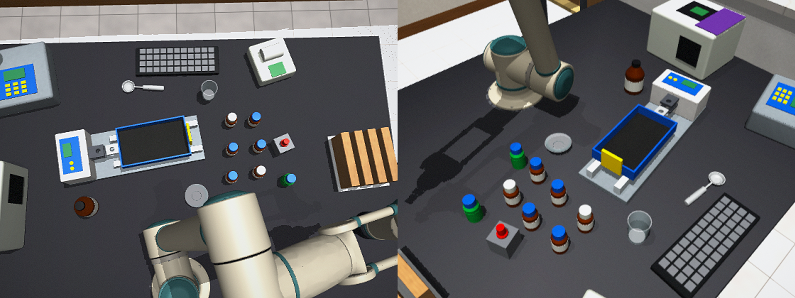

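The top view (784x588) shows blue caps on amber at (505,229), (459,289), (515,283) and (459,346). White caps are at (456,230) and (513,335). The blue cap at (572,351) is on a green body, so it's a look-alike, and the scene view shows a second green one. The red pin in its stand is at (562,281). The tray is pulled out, with its yellow tab at (375,262) and the fork at (190,297).

```bash
cat > m.py <<'E'
from h import *
z=np.load('v0.npz');V={'top':(z['a'],z['d']),'scene':(z['b'],z['e'])}
def ray(name,uv):
    c=imaging.calibration(name);K=np.array(c['intrinsics']);R=np.array(c['R'])
    return -R.T@c['t'], R.T@np.linalg.inv(K)@[uv[0],uv[1],1]
def plane(name,uv,h):
    o,d=ray(name,uv);return o+d*(h-o[2])/d[2]
def tri(u1,u2):
    o1,d1=ray('top',u1);o2,d2=ray('scene',u2)
    s=np.linalg.lstsq(np.c_[d1,-d2],o2-o1,rcond=None)[0];p=o1+s[0]*d1;q=o2+s[1]*d2
    return (p+q)/2,np.linalg.norm(p-q)
def blobs(name,col,amin=25):
    a,d=V[name];h=cv2.cvtColor(a,cv2.COLOR_RGB2HSV);H,S,W=h[...,0],h[...,1],h[...,2]
    m={'blue':(abs(H.astype(int)-106)<12)&(S>150)&(W>90),'red':((H<6)|(H>174))&(S>170)&(W>90),'yellow':(abs(H.astype(int)-27)<6)&(S>170)&(W>90)}[col]
    n,l,st,ce=cv2.connectedComponentsWithStats(m.astype(np.uint8));P=pts(name,d)
    return [(ce[i],st[i,4],P[l==i],l==i) for i in range(1,n) if st[i,4]>=amin]
E
python3 - <<'E'
from m import *
for n in V:
  for c in('blue','red','yellow'):
    for ce,A,P,_ in blobs(n,c):
      zt=np.percentile(P[:,2],95);T=P[P[:,2]>zt-.006]
      print(n,c,ce.round(1),A,'ztop',zt.round(4),'topmid',((T.min(0)+T.max(0))/2).round(4),'ext',np.ptp(T,axis=0).round(3))
a,_=V['top'];b,_=V['scene']
A=cv2.resize(a[150:270,300:430],None,fx=3,fy=3);B=cv2.resize(b[180:360,40:290],None,fx=2,fy=2)
save('crop',np.hstack([A,B[:360,:400]]))
E
```

```text
top blue [ 26.2 116.2] 1325 ztop 0.0964 topmid [0.5342 0.3112 0.7365] ext [0.609 0.726 1.292]
top blue [360.7 163.3] 124 ztop 0.0888 topmid [ 0.4295 -0.1832  0.7328] ext [0.4   0.263 1.3  ]
top blue [213.8 198.9] 690 ztop 0.0965 topmid [0.4247 0.0895 0.7366] ext [0.39  0.283 1.292]
top blue [100.2 218.9] 1053 ztop 0.1161 topmid [0.3869 0.1874 0.7464] ext [0.315 0.479 1.273]
top blue [368.1 201.7] 122 ztop 0.0889 topmid [ 0.3769 -0.1895  0.7329] ext [0.295 0.275 1.3  ]
top blue [328.1 206.1] 128 ztop 0.0891 topmid [ 0.4993 -0.2063  0.0877] ext [0.032 0.03  0.009]
top blue [326.9 246.2] 107 ztop 0.0889 topmid [ 0.3183 -0.134   0.7328] ext [0.178 0.164 1.3  ]
top blue [410.5 250.1] 104 ztop 0.089 topmid [ 0.3104 -0.2395  0.7329] ext [0.162 0.375 1.3  ]
top red [400.6 199.9] 76 ztop 0.0995 topmid [ 0.5122 -0.3986  0.0984] ext [0.02  0.019 0.009]
top yellow [ 32.5 115.5] 26 ztop 0.0987 topmid [0.7656 0.5822 0.0962] ext [0.012 0.016 0.007]
top yellow [ 10.4 120. ] 26 ztop 0.0984 topmid [0.7548 0.6412 0.0958] ext [0.012 0.019 0.006]
top yellow [ 22.4 124. ] 25 ztop 0.0981 topmid [0.7417 0.6
[... 882 characters left out ...]
 0.033 0.009]
scene blue [194.  229.3] 237 ztop 0.0851 topmid [ 0.6956 -0.3762  0.4954] ext [0.637 0.384 0.832]
scene blue [224.8 261. ] 261 ztop 0.0852 topmid [ 0.5022 -0.2063  0.084 ] ext [0.034 0.034 0.009]
scene blue [ 99.7 282.6] 286 ztop 0.0853 topmid [ 0.3808 -0.4125  0.0831] ext [0.035 0.032 0.007]
scene blue [184.3 294.6] 292 ztop 0.0854 topmid [ 0.7536 -0.4318  0.4955] ext [0.521 0.272 0.832]
scene blue [226.1 327.1] 326 ztop 0.0854 topmid [ 0.8074 -0.4249  0.4956] ext [0.413 0.286 0.832]
scene red [145.7 325.6] 254 ztop 0.0964 topmid [ 0.7594 -0.4795  0.5011] ext [0.509 0.177 0.821]
scene yellow [301.  227.4] 733 ztop 0.1218 topmid [ 0.7663 -0.3003  0.5138] ext [0.495 0.535 0.796]
```

View pics/crop.png

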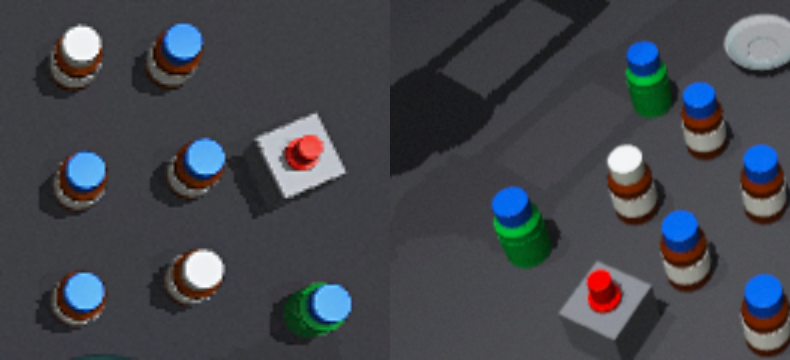

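Confirmed in the crop: the four amber, blue-capped bottles are the right ones, and the two green-bodied ones are look-alikes. Next I measure the bottles, pin, tab and shaker axes.

```bash
python3 - <<'E'
from m import *
# cap-top centres: visible top-disc pixels by depth, both views
def tops(n,c,zlo,zhi,amax=400):
    o=[]
    for ce,A,P,m in blobs(n,c):
        d=V[n][1][m];P=P[(d>0)]
        if A>amax or len(P)<10: continue
        zt=np.percentile(P[:,2],90)
        if not zlo<zt<zhi: continue
        T=P[abs(P[:,2]-zt)<.004]
        (x,y),r=cv2.minEnclosingCircle((T[:,:2]*1000).astype(np.float32))
        o.append((x,y,zt*1000,r,ce.round(0)))
    return o
for c,lo,hi in(('blue',.07,.1),('red',.08,.11)):
  for n in V:
    for t in tops(n,c,lo,hi): print(c,n,np.round(t[:4],1),t[4])
# tray rim
for n in V:
  big=[b for b in blobs(n,'blue',300) if abs(b[0][0]-(214 if n=='top' else 339))<5][0]
  P=big[2][V[n][1][big[3]]>0];T=P[(P[:,2]>.088)&(P[:,2]<.102)]
  r=cv2.minAreaRect((T[:,:2]*1000).astype(np.float32));print('rim',n,r, np.median(T[:,2]))
  y=[b for b in blobs(n,'yellow',60)][0];P=y[2][V[n][1][y[3]]>0];zt=np.percentile(P[:,2],97);T=P[P[:,2]>zt-.006]
  print('tab',n,cv2.minAreaRect((T[:,:2]*1000).astype(np.float32)),zt,len(T))
# fork, housing from the top view by height
a,d=V['top'];P=pts('top',d);hsv=cv2.cvtColor(a,cv2.COLOR_RGB2HSV)
ok=(d>0)&(P[...,0]>.3)&(P[...,0]<.65)&(P[...,1]>.1)&(P[...,1]<.45)
H=ok&(P[...,2]>.105)&(P[...,2]<.125);print('housing',cv2.minAreaRect((P[H][:,:2]*1000).astype(np.float32)))
F=ok&(P[...,2]>.09)&(P[...,2]<.104)&(hsv[...,2]<110)&(hsv[...,1]<90);print('fork',F.sum(),cv2.minAreaRect((P[F][:,:2]*1000).astype(np.float32)),np.median(P[F][:,2]))
save('fork',np.hstack([cv2.resize(a[170:260,70:170],None,fx=4,fy=4,interpolation=2),cv2.resize(V['scene'][0][100:190,330:430],None,fx=4,fy=4,interpolation=2)]))
E
```

```text
blue top [ 614.2 -298.3   87.1   16.8] [361. 163.]
blue top [ 508.1 -310.5   88.2   16.4] [368. 202.]
blue top [ 499.1 -206.1   88.    16.2] [328. 206.]
blue top [ 392.1 -199.4   88.3   16.5] [327. 246.]
blue top [ 376.7 -411.9   87.9   16.6] [410. 250.]
blue scene [ 307.9 -208.2   84.4   17.3] [166. 208.]
blue scene [ 395.1 -199.7   84.5   18.1] [194. 229.]
blue scene [ 503.  -206.7   84.6   18. ] [225. 261.]
blue scene [ 380.7 -412.2   84.7   17.7] [100. 283.]
blue scene [ 511.9 -311.8   84.7   16.9] [184. 295.]
blue scene [ 617.4 -297.9   84.9   17.6] [226. 327.]
red top [ 512.4 -399.1   98.8   10.1] [401. 200.]
red scene [ 515.5 -401.6   95.9   11.2] [146. 326.]
rim top ((526.2117919921875, 90.36985778808594), (151.7477569580078, 259.8486328125), 9.450438499450684) 0.092544288242606
tab top ((547.9176635742188, -42.88291931152344), (66.15833282470703, 9.255254745483398), 9.323052406311035) 0.12558556214853805 68
rim scene ((529.4368896484375, 89.72074890136719), (151.67018127441406, 265.3785095214844), 9.630598068237305) 0.09072616315499371
tab scene ((552.5283203125, -43.407135009765625), (68.90258026123047, 12.169478416442871), 8.960628509521484) 0.12202954621250538 160
housing ((430.676025390625, 370.7313232421875), (273.05059814453125, 110.14110565185547), 9.761089324951172)
fork 229 ((457.7457580566406, 329.70159912109375), (100.79978942871094, 202.9492950439453), 69.12364959716797) 0.09656205620526431
```

View pics/fork.png

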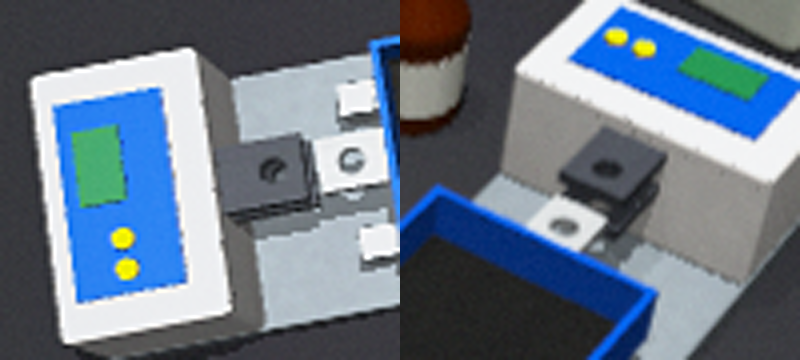

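Picture: fork hole at about (138,212.5) in top and (381.7,142.5) in scene. Lug hole at about (158,210) and (371.2,156.7).

```bash
cat >> h.py <<'E'
from scipy.spatial.transform import Rotation as Rn
def go(x,y,z,yaw=None):
    s=readout.get_state();w=s['ee_rot'];R=Rn.from_quat([w[1],w[2],w[3],w[0]])
    d=R.as_matrix().T@(np.array([x,y,z])-s['position'])/.2
    M=R.as_matrix();ya=np.degrees(np.arctan2(M[1,0],M[0,0]))
    print('t',round(s['clock'],2),'pos',s['position'].round(4),'yaw',ya.round(2),'tilt',M[:2,2].round(4),'F',s['contact_force'].round(1),'w',round(s['width'],4),'dp total',d.round(3),'rows',np.ceil(np.linalg.norm(d)/.25))
E
python3 - <<'E'
from m import *
for nm,u1,u2,h in(('fork',(138,212.5),(381.7,142.5),.096),('lug',(158,210),(371.2,156.7),.084)):
    p,e=tri(u1,u2);print(nm,'tri',p.round(4),'gap',round(e,4),'top',plane('top',u1,h).round(4),'scene',plane('scene',u2,h).round(4))
E
```

```text
fork tri [0.4939 0.293  0.0899] gap 0.0024 top [0.4918 0.2904 0.096 ] scene [0.4983 0.2878 0.096 ]
lug tri [0.5023 0.2441 0.0788] gap 0.0041 top [0.4997 0.2414 0.084 ] scene [0.5064 0.2411 0.084 ]
```

Call:
servo_tool(moves=[{"dp": [0, -0.2, 0], "delta_rot": [0, 0, 0.7], "fingers": 0.65}, {"dp": [0, -0.24, 0], "delta_rot": [0, 0, 0.7], "fingers": 0.65}, {"dp": [0, -0.24, 0], "delta_rot": [0, 0, 0.68], "fingers": 0.65}, {"dp": [0.1, -0.2, 0], "delta_rot": [0, 0, 0], "fingers": 0.65}, {"dp": [0.15, -0.2, 0], "delta_rot": [0, 0, 0], "fingers": 0.65}], force=35)

```text
clock: 0.6
position: [0.2051, -0.3166, 0.3035]
ee_rot: [-0.0, 0.997, 0.081, -0.0]
contact_force: [1.5, -0.6, 1.3]
width: 0.0555
gripper_force: 0.0
```

```bash
python3 -c "
from h import *
go(.3935,-.1995,.134)"
```

```text
t 0.6 pos [ 0.2051 -0.3166  0.3035] yaw 9.29 tilt [-0.0003  0.0003] F [ 1.5 -0.6  1.3] w 0.0555 dp total [ 1.025 -0.425  0.848] rows 6.0
```

Call:
servo_tool(moves=[{"dp": [0.2, -0.085, 0.06], "delta_rot": [0, 0, 0], "fingers": 0.65}, {"dp": [0.22, -0.085, 0.06], "delta_rot": [0, 0, 0], "fingers": 0.65}, {"dp": [0.22, -0.085, 0.06], "delta_rot": [0, 0, 0], "fingers": 0.65}, {"dp": [0.22, -0.085, 0.06], "delta_rot": [0, 0, 0], "fingers": 0.65}, {"dp": [0.165, -0.085, 0.06], "delta_rot": [0, 0, 0], "fingers": 0.65}])

```text
clock: 1.1
position: [0.3962, -0.1993, 0.2434]
ee_rot: [0.0, 0.997, 0.083, 0.0]
contact_force: [-0.0, -1.0, 0.4]
width: 0.0554
gripper_force: 0.0
```

```bash
python3 - <<'E'
from h import *
go(.3935,-.1995,.134)
p,d=imaging.get_image('wrist');go(.3935,-.1995,.134)
s=readout.get_state();w=s['ee_rot'];R=Rn.from_quat([w[1],w[2],w[3],w[0]]).as_matrix()
c=imaging.calibration('wrist');K=c['intrinsics'];v,u=np.mgrid[:420,:560]
P=np.stack([(u-K[0][2])/K[0][0]*d,(v-K[1][2])/K[1][1]*d,d],-1)
H=c['hand_eye'];P=(P@H[:3,:3].T+H[:3,3])@R.T+s['position']
hs=cv2.cvtColor(p,cv2.COLOR_RGB2HSV);m=((abs(hs[...,0].astype(int)-106)<12)&(hs[...,1]>150)&(hs[...,2]>60)&(d>0)).astype(np.uint8)
n,l,st,ce=cv2.connectedComponentsWithStats(m)
for i in range(1,n):
    if st[i,4]<200: continue
    Q=P[l==i];zt=np.percentile(Q[:,2],90);T=Q[abs(Q[:,2]-zt)<.004];(x,y),r=cv2.minEnclosingCircle((T[:,:2]*1000).astype(np.float32));print(ce[i].round(),round(x,1),round(y,1),zt.round(4),round(r,1))
save('w1',p)
E
```

```text
t 1.1 pos [ 0.3962 -0.1993  0.2434] yaw 9.57 tilt [ 0.001  -0.0003] F [-0.  -1.   0.4] w 0.0554 dp total [-0.014 -0.002  0.547] rows 3.0
t 1.15 pos [ 0.3987 -0.1961  0.2416] yaw 9.65 tilt [0.0023 0.0052] F [ 3.4  2.2 -0.9] w 0.0557 dp total [-0.03   0.015  0.538] rows 3.0
[35. 39.] 492.3 -26.4 0.0923 24.1
[485.  81.] 513.0 -307.1 0.083 16.3
[444.  82.] 511.6 -298.0 0.0804 13.7
[271. 217.] 398.3 -193.9 0.0833 16.5
[530. 274.] 382.0 -406.8 0.0821 17.1
[265. 315.] 309.3 -203.8 0.083 16.7
```

View pics/w1.png

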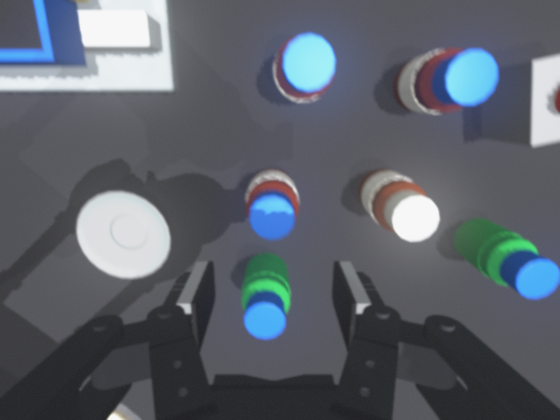

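The amber bottle to grasp has its blue cap at (271,217), and a green look-alike sits right behind it at (265,315). The fingers close crosswise, so they stay clear of it. Descending.

Call:
servo_tool(moves=[{"dp": [-0.018, 0.012, 0.2], "delta_rot": [0, 0, 0], "fingers": 0.65}, {"dp": [0, 0, 0.2], "delta_rot": [0, 0, 0], "fingers": 0.65}, {"dp": [0, 0, 0.14], "delta_rot": [0, 0, 0], "fingers": 0.65}, {"dp": [0, 0, 0], "delta_rot": [0, 0, 0], "fingers": 0.65}, {"dp": [0, 0, 0], "delta_rot": [0, 0, 0], "fingers": 0.3}], force=35)

```text
clock: 1.65
position: [0.3909, -0.2039, 0.136]
ee_rot: [-0.0, 0.997, 0.083, -0.0]
contact_force: [1.0, 0.1, 0.9]
width: 0.0426
gripper_force: 0.0
```

Call:
servo_tool(moves=[{"dp": [0, 0, 0], "delta_rot": [0, 0, 0], "fingers": 0.2}, {"dp": [0, 0, 0], "delta_rot": [0, 0, 0], "fingers": 0.2}, {"dp": [0, 0, 0], "delta_rot": [0, 0, 0], "fingers": 0.2}])

```text
clock: 1.95
position: [0.3915, -0.2042, 0.137]
ee_rot: [0.001, 0.997, 0.083, 0.001]
contact_force: [0.0, -1.1, -0.2]
width: 0.0332
gripper_force: 34.5
```

```bash
python3 -c "
from h import *
go(.516,.163,.134)"
```

```text
t 1.95 pos [ 0.3915 -0.2042  0.137 ] yaw 9.5 tilt [ 0.002  -0.0017] F [ 0.  -1.1 -0.2] w 0.0332 dp total [ 0.917 -1.708  0.013] rows 8.0
```

Call:
servo_tool(moves=[{"dp": [0, 0, -0.12], "delta_rot": [0, 0, 0], "fingers": 0.2}, {"dp": [0, 0, -0.2], "delta_rot": [0, 0, 0], "fingers": 0.2}, {"dp": [0, 0, -0.2], "delta_rot": [0, 0, 0], "fingers": 0.2}, {"dp": [0.05, -0.1, -0.2], "delta_rot": [0, 0, 0], "fingers": 0.2}, {"dp": [0.11, -0.2, 0], "delta_rot": [0, 0, 0], "fingers": 0.2}])

```text
clock: 2.45
position: [0.4155, -0.1421, 0.2861]
ee_rot: [0.005, 0.997, 0.081, 0.006]
contact_force: [1.5, 0.3, -1.0]
width: 0.0326
gripper_force: 35.1
```

Call:
servo_tool(moves=[{"dp": [0.115, -0.21, 0], "delta_rot": [0, 0, 0], "fingers": 0.2}, {"dp": [0.115, -0.21, 0], "delta_rot": [0, 0, 0], "fingers": 0.2}, {"dp": [0.115, -0.21, 0], "delta_rot": [0, 0, 0], "fingers": 0.2}, {"dp": [0.115, -0.21, 0], "delta_rot": [0, 0, 0], "fingers": 0.2}, {"dp": [0.115, -0.21, 0], "delta_rot": [0, 0, 0], "fingers": 0.2}])

```text
clock: 2.95
position: [0.4916, 0.0888, 0.2806]
ee_rot: [0.0, 0.997, 0.083, 0.001]
contact_force: [1.7, -0.5, -1.3]
width: 0.0331
gripper_force: 35.1
```

Call:
servo_tool(moves=[{"dp": [0.1, -0.2, 0], "delta_rot": [0, 0, 0], "fingers": 0.2}, {"dp": [0.08, -0.15, 0], "delta_rot": [0, 0, 0], "fingers": 0.2}, {"dp": [0, 0, 0], "delta_rot": [0, 0, 0], "fingers": 0.2}])

```text
clock: 3.25
position: [0.5165, 0.1657, 0.2802]
ee_rot: [-0.001, 0.996, 0.085, 0.001]
contact_force: [-0.1, -0.7, -1.1]
width: 0.033
gripper_force: 35.4
```

```bash
python3 -c "
from h import *
go(.516,.163,.198)"
```

```text
t 3.25 pos [0.5165 0.1657 0.2802] yaw 9.75 tilt [0.0022 0.0025] F [-0.1 -0.7 -1.1] w 0.033 dp total [-0.006  0.014  0.411] rows 2.0
```

Call:
servo_tool(moves=[{"dp": [0, 0.01, 0.18], "delta_rot": [0, 0, 0], "fingers": 0.2}, {"dp": [0, 0, 0.14], "delta_rot": [0, 0, 0], "fingers": 0.2}, {"dp": [0, 0, 0.06], "delta_rot": [0, 0, 0], "fingers": 0.2}, {"dp": [0, 0, 0.02], "delta_rot": [0, 0, 0], "fingers": 0.2}, {"dp": [0, 0, 0], "delta_rot": [0, 0, 0], "fingers": 0.2}])

```text
clock: 3.75
position: [0.516, 0.1594, 0.2003]
ee_rot: [0.0, 0.997, 0.083, 0.0]
contact_force: [-0.2, -0.4, -1.8]
width: 0.033
gripper_force: 35.2
```

```bash
python3 -c "
from h import *
go(.516,.163,.197)"
```

```text
t 3.75 pos [0.516  0.1594 0.2003] yaw 9.47 tilt [ 0.0005 -0.0001] F [-0.2 -0.4 -1.8] w 0.033 dp total [ 0.003 -0.018  0.017] rows 1.0
```

Lower gently until it touches, then release and rise.

Call:
servo_tool(moves=[{"dp": [0, 0, 0.008], "delta_rot": [0, 0, 0], "fingers": 0.2}, {"dp": [0, 0, 0.008], "delta_rot": [0, 0, 0], "fingers": 0.2}, {"dp": [0, 0, 0], "delta_rot": [0, 0, 0], "fingers": 0.2}])

```text
clock: 4.05
position: [0.516, 0.1598, 0.1973]
ee_rot: [0.0, 0.997, 0.083, 0.001]
contact_force: [-0.8, 0.5, -0.7]
width: 0.0328
gripper_force: 35.2
```

Call:
servo_tool(moves=[{"dp": [0, 0, 0], "delta_rot": [0, 0, 0], "fingers": 0.65}, {"dp": [0, 0, 0], "delta_rot": [0, 0, 0], "fingers": 0.65}, {"dp": [0, 0, 0], "delta_rot": [0, 0, 0], "fingers": 0.65}, {"dp": [0, 0, -0.15], "delta_rot": [0, 0, 0], "fingers": 0.65}, {"dp": [0, 0, -0.2], "delta_rot": [0, 0, 0], "fingers": 0.65}])

```text
clock: 4.55
position: [0.5145, 0.1596, 0.2655]
ee_rot: [0.0, 0.997, 0.083, -0.003]
contact_force: [-0.2, -0.5, 0.2]
width: 0.0556
gripper_force: 0.0
```

```bash
python3 -c "
from h import *
go(.501,-.207,.28)"
```

```text
t 4.55 pos [0.5145 0.1596 0.2655] yaw 9.5 tilt [-0.0053 -0.0011] F [-0.2 -0.5  0.2] w 0.0556 dp total [-0.37   1.797 -0.07 ] rows 8.0
```

Call:
servo_tool(moves=[{"dp": [-0.03, 0.15, -0.04], "delta_rot": [0, 0, 0], "fingers": 0.65}, {"dp": [-0.05, 0.235, -0.03], "delta_rot": [0, 0, 0], "fingers": 0.65}, {"dp": [-0.05, 0.235, 0], "delta_rot": [0, 0, 0], "fingers": 0.65}, {"dp": [-0.05, 0.235, 0], "delta_rot": [0, 0, 0], "fingers": 0.65}, {"dp": [-0.05, 0.235, 0], "delta_rot": [0, 0, 0], "fingers": 0.65}])

```text
clock: 5.05
position: [0.506, -0.0644, 0.2811]
ee_rot: [0.0, 0.997, 0.083, 0.001]
contact_force: [0.2, 0.4, -0.3]
width: 0.0557
gripper_force: 0.0
```

Call:
servo_tool(moves=[{"dp": [-0.05, 0.235, 0], "delta_rot": [0, 0, 0], "fingers": 0.65}, {"dp": [-0.05, 0.235, 0], "delta_rot": [0, 0, 0], "fingers": 0.65}, {"dp": [-0.04, 0.235, 0], "delta_rot": [0, 0, 0], "fingers": 0.65}, {"dp": [0, 0, 0], "delta_rot": [0, 0, 0], "fingers": 0.65}, {"dp": [0, 0, 0], "delta_rot": [0, 0, 0], "fingers": 0.65}])

```text
clock: 5.55
position: [0.5018, -0.2075, 0.2805]
ee_rot: [-0.0, 0.997, 0.081, -0.0]
contact_force: [-0.1, 0.2, 0.7]
width: 0.0551
gripper_force: 0.0
```

```bash
cat > w.py <<'E'
from h import *
def look():
    s=readout.get_state();p,d=imaging.get_image('wrist')
    w=s['ee_rot'];R=Rn.from_quat([w[1],w[2],w[3],w[0]]).as_matrix()
    c=imaging.calibration('wrist');K=c['intrinsics'];v,u=np.mgrid[:420,:560]
    P=np.stack([(u-K[0][2])/K[0][0]*d,(v-K[1][2])/K[1][1]*d,d],-1);H=c['hand_eye']
    return p,d,(P@H[:3,:3].T+H[:3,3])@R.T+s['position'],cv2.cvtColor(p,cv2.COLOR_RGB2HSV)
def caps(h0=106,tol=12,amin=200):
    p,d,P,hs=look();H=hs[...,0].astype(int);dh=np.minimum(abs(H-h0),180-abs(H-h0))
    n,l,st,ce=cv2.connectedComponentsWithStats(((dh<tol)&(hs[...,1]>150)&(hs[...,2]>60)&(d>0)).astype(np.uint8))
    for i in range(1,n):
        if st[i,4]<amin: continue
        Q=P[l==i];zt=np.percentile(Q[:,2],90);T=Q[abs(Q[:,2]-zt)<.004];(x,y),r=cv2.minEnclosingCircle((T[:,:2]*1000).astype(np.float32));print(ce[i].round(),'xy',round(x,1),round(y,1),'z',zt.round(4),'r',round(r,1))
    return p,d,P,hs
E
python3 -c "
from w import *
caps();go(.501,-.207,.136)"
```

```text
[30. 15.] xy 602.3 -15.2 z 0.0929 r 21.1
[396.  80.] xy 614.6 -291.5 z 0.0834 r 15.3
[ 40. 196.] xy 488.3 -14.8 z 0.0929 r 36.5
[269. 204.] xy 501.6 -205.0 z 0.0851 r 16.6
[393. 213.] xy 510.4 -310.2 z 0.0851 r 16.8
[244. 368.] xy 316.9 -208.2 z 0.0833 r 12.3
t 5.6 pos [ 0.5018 -0.2063  0.2805] yaw 9.44 tilt [-0.0004  0.001 ] F [-0.8 -0.5  0.1] w 0.0554 dp total [-0.004  0.003  0.723] rows 3.0
```

Call:
servo_tool(moves=[{"dp": [0, -0.005, 0.15], "delta_rot": [0, 0, 0], "fingers": 0.65}, {"dp": [0, 0, 0.22], "delta_rot": [0, 0, 0], "fingers": 0.65}, {"dp": [0, 0, 0.2], "delta_rot": [0, 0, 0], "fingers": 0.65}, {"dp": [0, 0, 0.15], "delta_rot": [0, 0, 0], "fingers": 0.65}, {"dp": [0, 0, 0], "delta_rot": [0, 0, 0], "fingers": 0.65}])

```text
clock: 6.1
position: [0.4993, -0.2022, 0.1331]
ee_rot: [-0.003, 0.996, 0.084, -0.004]
contact_force: [-0.3, 0.8, 0.8]
width: 0.0556
gripper_force: 0.0
```

Call:
servo_tool(moves=[{"dp": [0, 0, 0], "delta_rot": [0, 0, 0], "fingers": 0.3}, {"dp": [0, 0, 0], "delta_rot": [0, 0, 0], "fingers": 0.2}, {"dp": [0, 0, 0], "delta_rot": [0, 0, 0], "fingers": 0.2}, {"dp": [0, 0, 0], "delta_rot": [0, 0, 0], "fingers": 0.2}])

```text
clock: 6.5
position: [0.5028, -0.2057, 0.1385]
ee_rot: [0.001, 0.997, 0.083, 0.002]
contact_force: [-0.6, 1.3, 4.3]
width: 0.0324
gripper_force: 35.3
```

```bash
python3 -c "
from h import *
go(.528,.090,.137)"
```

```text
t 6.5 pos [ 0.5028 -0.2057  0.1385] yaw 9.5 tilt [ 0.0034 -0.0015] F [-0.6  1.3  4.3] w 0.0324 dp total [ 0.368 -1.438  0.005] rows 6.0
```

Call:
servo_tool(moves=[{"dp": [0, 0, -0.12], "delta_rot": [0, 0, 0], "fingers": 0.2}, {"dp": [0, 0, -0.2], "delta_rot": [0, 0, 0], "fingers": 0.2}, {"dp": [0, 0, -0.2], "delta_rot": [0, 0, 0], "fingers": 0.2}, {"dp": [0.025, -0.1, -0.2], "delta_rot": [0, 0, 0], "fingers": 0.2}, {"dp": [0.05, -0.2, 0], "delta_rot": [0, 0, 0], "fingers": 0.2}])

```text
clock: 7.0
position: [0.5097, -0.1466, 0.2873]
ee_rot: [0.004, 0.997, 0.081, 0.006]
contact_force: [1.3, 0.7, -1.1]
width: 0.0325
gripper_force: 35.4
```

Call:
servo_tool(moves=[{"dp": [0.054, -0.21, 0], "delta_rot": [0, 0, 0], "fingers": 0.2}, {"dp": [0.054, -0.21, 0], "delta_rot": [0, 0, 0], "fingers": 0.2}, {"dp": [0.054, -0.21, 0], "delta_rot": [0, 0, 0], "fingers": 0.2}, {"dp": [0.054, -0.21, 0], "delta_rot": [0, 0, 0], "fingers": 0.2}, {"dp": [0.052, -0.2, 0], "delta_rot": [0, 0, 0], "fingers": 0.2}])

```text
clock: 7.5
position: [0.5249, 0.0719, 0.2814]
ee_rot: [0.0, 0.997, 0.083, 0.001]
contact_force: [1.5, 0.1, -2.5]
width: 0.0327
gripper_force: 35.4
```

Call:
servo_tool(moves=[{"dp": [0.025, -0.1, 0], "delta_rot": [0, 0, 0], "fingers": 0.2}, {"dp": [0, 0, 0], "delta_rot": [0, 0, 0], "fingers": 0.2}, {"dp": [0, 0, 0], "delta_rot": [0, 0, 0], "fingers": 0.2}])

```text
clock: 7.8
position: [0.5266, 0.0907, 0.2809]
ee_rot: [0.001, 0.997, 0.083, 0.0]
contact_force: [-0.6, 0.9, -1.6]
width: 0.0326
gripper_force: 35.3
```

```bash
python3 -c "
from h import *
go(.528,.089,.1985)
from m import *
a,d=imaging.get_image('top');b,e=imaging.get_image('scene');save('s2',np.hstack([a[110:290,60:360],b[80:260,230:480]]),1.4)"
```

```text
t 7.8 pos [0.5266 0.0907 0.2809] yaw 9.57 tilt [ 0.0003 -0.001 ] F [-0.6  0.9 -1.6] w 0.0326 dp total [0.005 0.009 0.412] rows 2.0
```

View pics/s2.png

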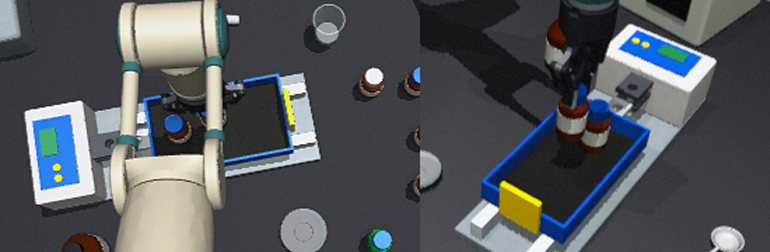

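The first bottle stands upright near the fork end of the tray, at (597,125) in the scene part. The second hangs over the tray's middle, at (572,118). I lower it.

Call:
servo_tool(moves=[{"dp": [0, 0.005, 0.18], "delta_rot": [0, 0, 0], "fingers": 0.2}, {"dp": [0, 0, 0.14], "delta_rot": [0, 0, 0], "fingers": 0.2}, {"dp": [0, 0, 0.06], "delta_rot": [0, 0, 0], "fingers": 0.2}, {"dp": [0, 0, 0.02], "delta_rot": [0, 0, 0], "fingers": 0.2}, {"dp": [0, 0, 0.005], "delta_rot": [0, 0, 0], "fingers": 0.2}])

```text
clock: 8.4
position: [0.5275, 0.0891, 0.2]
ee_rot: [0.0, 0.997, 0.082, 0.0]
contact_force: [-0.5, 0.1, -1.6]
width: 0.0326
gripper_force: 35.3
```

Call:
servo_tool(moves=[{"dp": [0, 0, 0.008], "delta_rot": [0, 0, 0], "fingers": 0.2}, {"dp": [0, 0, 0], "delta_rot": [0, 0, 0], "fingers": 0.2}])

```text
clock: 8.6
position: [0.5277, 0.0897, 0.1991]
ee_rot: [0.0, 0.997, 0.083, 0.001]
contact_force: [0.6, 0.3, -0.9]
width: 0.0327
gripper_force: 35.3
```

Call:
servo_tool(moves=[{"dp": [0, 0, 0.003], "delta_rot": [0, 0, 0], "fingers": 0.2}, {"dp": [0, 0, 0], "delta_rot": [0, 0, 0], "fingers": 0.65}, {"dp": [0, 0, 0], "delta_rot": [0, 0, 0], "fingers": 0.65}, {"dp": [0, 0, 0], "delta_rot": [0, 0, 0], "fingers": 0.65}, {"dp": [0, 0, -0.15], "delta_rot": [0, 0, 0], "fingers": 0.65}])

```text
clock: 9.1
position: [0.5247, 0.0897, 0.2245]
ee_rot: [-0.0, 0.997, 0.083, -0.004]
contact_force: [1.0, 0.1, 0.1]
width: 0.0552
gripper_force: 0.0
```

Call:
servo_tool(moves=[{"dp": [0, 0, -0.2], "delta_rot": [0, 0, 0], "fingers": 0.65}, {"dp": [0, 0, -0.05], "delta_rot": [0, 0, 0], "fingers": 0.65}])

```text
clock: 9.3
position: [0.529, 0.0899, 0.2817]
ee_rot: [0.0, 0.997, 0.083, 0.004]
contact_force: [0.9, -0.4, -0.2]
width: 0.0555
gripper_force: 0.0
```

```bash
python3 -c "
from h import *
go(.616,-.296,.28)"
```

```text
t 9.3 pos [0.529  0.0899 0.2817] yaw 9.51 tilt [0.0078 0.0002] F [ 0.9 -0.4 -0.2] w 0.0555 dp total [0.11  1.975 0.011] rows 8.0
```

Call:
servo_tool(moves=[{"dp": [0.01, 0.2, 0], "delta_rot": [0, 0, 0], "fingers": 0.65}, {"dp": [0.01, 0.235, 0], "delta_rot": [0, 0, 0], "fingers": 0.65}, {"dp": [0.01, 0.235, 0], "delta_rot": [0, 0, 0], "fingers": 0.65}, {"dp": [0.01, 0.235, 0], "delta_rot": [0, 0, 0], "fingers": 0.65}, {"dp": [0.01, 0.235, 0], "delta_rot": [0, 0, 0], "fingers": 0.65}])

```text
clock: 9.8
position: [0.5745, -0.1352, 0.2772]
ee_rot: [-0.0, 0.997, 0.083, -0.0]
contact_force: [0.4, 0.7, 0.3]
width: 0.0552
gripper_force: 0.0
```

Call:
servo_tool(moves=[{"dp": [0.02, 0.235, 0], "delta_rot": [0, 0, 0], "fingers": 0.65}, {"dp": [0.02, 0.235, 0], "delta_rot": [0, 0, 0], "fingers": 0.65}, {"dp": [0.02, 0.235, 0], "delta_rot": [0, 0, 0], "fingers": 0.65}, {"dp": [0, 0.13, 0], "delta_rot": [0, 0, 0], "fingers": 0.65}, {"dp": [0, 0, 0], "delta_rot": [0, 0, 0], "fingers": 0.65}])

```text
clock: 10.3
position: [0.6141, -0.3004, 0.276]
ee_rot: [0.001, 0.997, 0.081, -0.0]
contact_force: [0.5, 0.6, 0.0]
width: 0.0556
gripper_force: 0.0
```

Call:
servo_tool(moves=[{"dp": [0, 0, 0], "delta_rot": [0, 0, 0], "fingers": 0.65}])

```text
clock: 10.4
position: [0.6136, -0.2964, 0.2765]
ee_rot: [-0.001, 0.997, 0.082, -0.001]
contact_force: [0.0, 0.6, -0.6]
width: 0.0553
gripper_force: 0.0
```

```bash
python3 -c "
from w import *
caps();go(.616,-.296,.137)
print('red');caps(0,6,60)"
```

```text
[274. 204.] xy 616.5 -297.4 z 0.0851 r 16.8
[271. 308.] xy 510.5 -310.4 z 0.085 r 17.0
t 10.45 pos [ 0.6136 -0.2955  0.2768] yaw 9.49 tilt [-0.0012  0.0015] F [-1.   0.8  0.3] w 0.0556 dp total [0.012 0.006 0.699] rows 3.0
red
```

Call:
servo_tool(moves=[{"dp": [0.015, 0.012, 0.15], "delta_rot": [0, 0, 0], "fingers": 0.65}, {"dp": [0, 0, 0.2], "delta_rot": [0, 0, 0], "fingers": 0.65}, {"dp": [0, 0, 0.2], "delta_rot": [0, 0, 0], "fingers": 0.65}, {"dp": [0, 0, 0.14], "delta_rot": [0, 0, 0], "fingers": 0.65}, {"dp": [0, 0, 0], "delta_rot": [0, 0, 0], "fingers": 0.65}])

```text
clock: 11.0
position: [0.6148, -0.2948, 0.1352]
ee_rot: [-0.003, 0.996, 0.084, -0.004]
contact_force: [-0.1, 0.3, -0.0]
width: 0.0554
gripper_force: 0.0
```

Call:
servo_tool(moves=[{"dp": [0, 0, 0], "delta_rot": [0, 0, 0], "fingers": 0.3}, {"dp": [0, 0, 0], "delta_rot": [0, 0, 0], "fingers": 0.2}, {"dp": [0, 0, 0], "delta_rot": [0, 0, 0], "fingers": 0.2}, {"dp": [0, 0, 0], "delta_rot": [0, 0, 0], "fingers": 0.2}])

```text
clock: 11.4
position: [0.6182, -0.2984, 0.1417]
ee_rot: [0.001, 0.997, 0.083, 0.002]
contact_force: [-0.2, 0.6, 5.1]
width: 0.0327
gripper_force: 35.4
```

```bash
python3 -c "
from h import *
go(.540,.018,.137)"
```

```text
t 11.4 pos [ 0.6182 -0.2984  0.1417] yaw 9.5 tilt [ 0.0033 -0.0017] F [-0.2  0.6  5.1] w 0.0327 dp total [-0.124 -1.625  0.02 ] rows 7.0
```

Call:
servo_tool(moves=[{"dp": [0, 0, -0.12], "delta_rot": [0, 0, 0], "fingers": 0.2}, {"dp": [0, 0, -0.2], "delta_rot": [0, 0, 0], "fingers": 0.2}, {"dp": [0, 0, -0.2], "delta_rot": [0, 0, 0], "fingers": 0.2}, {"dp": [0, 0, -0.2], "delta_rot": [0, 0, 0], "fingers": 0.2}, {"dp": [-0.01, -0.12, 0], "delta_rot": [0, 0, 0], "fingers": 0.2}])

```text
clock: 11.9
position: [0.6142, -0.2786, 0.2912]
ee_rot: [0.005, 0.997, 0.082, 0.006]
contact_force: [0.4, 1.2, -2.2]
width: 0.0327
gripper_force: 35.2
```

Call:
servo_tool(moves=[{"dp": [-0.015, -0.21, 0], "delta_rot": [0, 0, 0], "fingers": 0.2}, {"dp": [-0.015, -0.21, 0], "delta_rot": [0, 0, 0], "fingers": 0.2}, {"dp": [-0.015, -0.21, 0], "delta_rot": [0, 0, 0], "fingers": 0.2}, {"dp": [-0.015, -0.21, 0], "delta_rot": [0, 0, 0], "fingers": 0.2}, {"dp": [-0.015, -0.21, 0], "delta_rot": [0, 0, 0], "fingers": 0.2}])

```text
clock: 12.4
position: [0.5611, -0.0687, 0.2841]
ee_rot: [0.0, 0.997, 0.082, 0.001]
contact_force: [-0.0, -0.0, -0.5]
width: 0.0327
gripper_force: 35.2
```

Call:
servo_tool(moves=[{"dp": [-0.02, -0.21, 0], "delta_rot": [0, 0, 0], "fingers": 0.2}, {"dp": [-0.019, -0.2, 0], "delta_rot": [0, 0, 0], "fingers": 0.2}, {"dp": [0, -0.045, 0], "delta_rot": [0, 0, 0], "fingers": 0.2}, {"dp": [0, 0, 0], "delta_rot": [0, 0, 0], "fingers": 0.2}, {"dp": [0, 0, 0], "delta_rot": [0, 0, 0], "fingers": 0.2}])

```text
clock: 12.9
position: [0.5396, 0.0176, 0.2839]
ee_rot: [0.001, 0.997, 0.083, 0.001]
contact_force: [0.7, -0.2, -0.6]
width: 0.0327
gripper_force: 35.3
```

```bash
python3 -c "
from h import *
go(.540,.018,.203)"
```

```text
t 12.9 pos [0.5396 0.0176 0.2839] yaw 9.51 tilt [ 0.0013 -0.0013] F [ 0.7 -0.2 -0.6] w 0.0327 dp total [ 0.002 -0.002  0.404] rows 2.0
```

Call:
servo_tool(moves=[{"dp": [0, 0, 0.18], "delta_rot": [0, 0, 0], "fingers": 0.2}, {"dp": [0, 0, 0.14], "delta_rot": [0, 0, 0], "fingers": 0.2}, {"dp": [0, 0, 0.06], "delta_rot": [0, 0, 0], "fingers": 0.2}, {"dp": [0, 0, 0.02], "delta_rot": [0, 0, 0], "fingers": 0.2}, {"dp": [0, 0, 0.003], "delta_rot": [0, 0, 0], "fingers": 0.2}])

```text
clock: 13.4
position: [0.5399, 0.0175, 0.2031]
ee_rot: [0.0, 0.997, 0.082, 0.0]
contact_force: [0.1, -0.0, 0.0]
width: 0.0323
gripper_force: 35.3
```

Call:
servo_tool(moves=[{"dp": [0, 0, 0.005], "delta_rot": [0, 0, 0], "fingers": 0.2}, {"dp": [0, 0, 0], "delta_rot": [0, 0, 0], "fingers": 0.2}])

```text
clock: 13.6
position: [0.5399, 0.0181, 0.203]
ee_rot: [0.0, 0.997, 0.083, 0.001]
contact_force: [0.4, -0.8, -1.3]
width: 0.0324
gripper_force: 35.3
```

Call:
servo_tool(moves=[{"dp": [0, 0, 0.003], "delta_rot": [0, 0, 0], "fingers": 0.2}, {"dp": [0, 0, 0], "delta_rot": [0, 0, 0], "fingers": 0.65}, {"dp": [0, 0, 0], "delta_rot": [0, 0, 0], "fingers": 0.65}, {"dp": [0, 0, 0], "delta_rot": [0, 0, 0], "fingers": 0.65}, {"dp": [0, 0, -0.15], "delta_rot": [0, 0, 0], "fingers": 0.65}])

```text
clock: 14.1
position: [0.5369, 0.0186, 0.2283]
ee_rot: [-0.001, 0.997, 0.083, -0.004]
contact_force: [0.4, 0.2, -0.6]
width: 0.0556
gripper_force: 0.0
```

Call:
servo_tool(moves=[{"dp": [0, 0, -0.2], "delta_rot": [0, 0, 0], "fingers": 0.65}, {"dp": [0, 0.15, -0.02], "delta_rot": [0, 0, 0], "fingers": 0}, {"dp": [0, 0.23, 0], "delta_rot": [0, 0, 0], "fingers": 0}, {"dp": [0, 0.13, 0], "delta_rot": [0, 0, 0], "fingers": 0}, {"dp": [0, 0, 0], "delta_rot": [0, 0, 0], "fingers": 0}])

```text
clock: 14.6
position: [0.5568, -0.0855, 0.2755]
ee_rot: [0.001, 0.997, 0.081, 0.001]
contact_force: [-0.4, -0.2, 0.2]
width: 0.0003
gripper_force: 0.0
```

```bash
python3 -c "
from w import *
p,d,P,hs=caps(27,6,100);go(.556,-.08,.178);save('w3',p)"
```

```text
[212. 219.] xy 551.5 -41.9 z 0.123 r 34.3
t 14.65 pos [ 0.5562 -0.0836  0.2753] yaw 9.35 tilt [0.0002 0.    ] F [0.3 0.5 0.1] w 0.0002 dp total [ 0.002 -0.018  0.486] rows 2.0
```

View pics/w3.png

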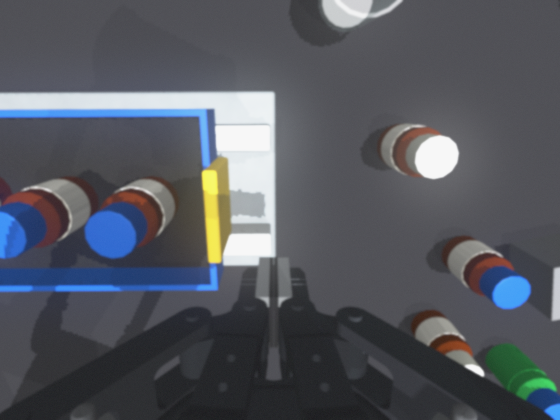

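Three bottles' row stands upright in the tray: caps at (118,230), (20,232) and one further left out of view. The tab is at (217,210). The fingers are behind it, so I descend and push.

Call:
servo_tool(moves=[{"dp": [0, 0, 0.2], "delta_rot": [0, 0, 0], "fingers": 0}, {"dp": [0, 0, 0.2], "delta_rot": [0, 0, 0], "fingers": 0}, {"dp": [0, 0, 0.085], "delta_rot": [0, 0, 0], "fingers": 0}, {"dp": [0, 0, 0], "delta_rot": [0, 0, 0], "fingers": 0}, {"dp": [0, -0.04, 0], "delta_rot": [0, 0, 0], "fingers": 0}])

```text
clock: 15.15
position: [0.5552, -0.074, 0.1787]
ee_rot: [0.0, 0.997, 0.083, 0.0]
contact_force: [1.0, 0.9, 0.6]
width: -0.0001
gripper_force: 0.0
```

Call:
servo_tool(moves=[{"dp": [0, -0.03, 0], "delta_rot": [0, 0, 0], "fingers": 0}, {"dp": [0, -0.03, 0], "delta_rot": [0, 0, 0], "fingers": 0}, {"dp": [0, -0.03, 0], "delta_rot": [0, 0, 0], "fingers": 0}, {"dp": [0, -0.03, 0], "delta_rot": [0, 0, 0], "fingers": 0}, {"dp": [0, -0.03, 0], "delta_rot": [0, 0, 0], "fingers": 0}])

```text
clock: 15.65
position: [0.5503, -0.0446, 0.1791]
ee_rot: [0.001, 0.997, 0.083, 0.001]
contact_force: [0.9, -1.6, 1.5]
width: 0.0001
gripper_force: 1.2
```

Call:
servo_tool(moves=[{"dp": [0, -0.03, 0], "delta_rot": [0, 0, 0], "fingers": 0}, {"dp": [0, -0.03, 0], "delta_rot": [0, 0, 0], "fingers": 0}, {"dp": [0, -0.03, 0], "delta_rot": [0, 0, 0], "fingers": 0}, {"dp": [0, -0.025, 0], "delta_rot": [0, 0, 0], "fingers": 0}, {"dp": [0, 0, 0], "delta_rot": [0, 0, 0], "fingers": 0}])

```text
clock: 16.15
position: [0.5451, -0.0209, 0.1778]
ee_rot: [-0.001, 0.997, 0.083, -0.001]
contact_force: [0.2, -0.4, -0.4]
width: 0.0001
gripper_force: 0.0
```

```bash
python3 -c "
from h import *
go(.549,-.042,.178)"
```

```text
t 16.15 pos [ 0.5451 -0.0209  0.1778] yaw 9.52 tilt [-0.0021  0.0014] F [ 0.2 -0.4 -0.4] w 0.0001 dp total [ 0.002  0.107 -0.001] rows 1.0
```

Call:
servo_tool(moves=[{"dp": [0, -0.015, 0], "delta_rot": [0, 0, 0], "fingers": 0}, {"dp": [0, -0.015, 0], "delta_rot": [0, 0, 0], "fingers": 0}, {"dp": [0, -0.015, 0], "delta_rot": [0, 0, 0], "fingers": 0}, {"dp": [0, 0, 0], "delta_rot": [0, 0, 0], "fingers": 0}])

```text
clock: 16.55
position: [0.5438, -0.013, 0.1779]
ee_rot: [-0.0, 0.997, 0.083, -0.001]
contact_force: [-0.0, -1.7, -0.6]
width: 0.0002
gripper_force: 0.8
```

Call:
servo_tool(moves=[{"dp": [0, -0.015, 0], "delta_rot": [0, 0, 0], "fingers": 0}, {"dp": [0, -0.015, 0], "delta_rot": [0, 0, 0], "fingers": 0}, {"dp": [0, 0, 0], "delta_rot": [0, 0, 0], "fingers": 0}])

```text
clock: 16.85
position: [0.5438, -0.0119, 0.1781]
ee_rot: [0.005, 0.996, 0.084, -0.0]
contact_force: [0.2, -17.1, -4.1]
width: -0.0006
gripper_force: 8.2
```

Call:
servo_tool(moves=[{"dp": [0, 0.08, 0], "delta_rot": [0, 0, 0], "fingers": 0}, {"dp": [0, 0.05, -0.15], "delta_rot": [0, 0, 0], "fingers": 0}, {"dp": [0, 0, -0.2], "delta_rot": [0, 0, 0], "fingers": 0}, {"dp": [0, 0, -0.2], "delta_rot": [0, 0, 0], "fingers": 0}, {"dp": [0, -0.2, -0.1], "delta_rot": [0, 0, 0], "fingers": 0}])

```text
clock: 17.35
position: [0.5439, 0.0038, 0.3121]
ee_rot: [0.001, 0.997, 0.08, 0.004]
contact_force: [0.7, 1.3, -0.4]
width: 0.0003
gripper_force: 0.0
```

Call:
servo_tool(moves=[{"dp": [0, -0.24, 0], "delta_rot": [0, 0, 0], "fingers": 0}, {"dp": [0, -0.24, 0], "delta_rot": [0, 0, 0], "fingers": 0}, {"dp": [0, -0.24, 0], "delta_rot": [0, 0, 0], "fingers": 0}, {"dp": [0, -0.24, 0], "delta_rot": [0, 0, 0], "fingers": 0}, {"dp": [0, -0.24, 0], "delta_rot": [0, 0, 0], "fingers": 0}])

```text
clock: 17.85
position: [0.5009, 0.2456, 0.3086]
ee_rot: [-0.001, 0.997, 0.083, 0.0]
contact_force: [1.7, 0.7, 0.2]
width: 0.0002
gripper_force: 0.0
```

Call:
servo_tool(moves=[{"dp": [0, -0.2, 0], "delta_rot": [0, 0, 0], "fingers": 0}, {"dp": [0, 0, 0], "delta_rot": [0, 0, 0], "fingers": 0}, {"dp": [0, 0, 0], "delta_rot": [0, 0, 0], "fingers": 0}, {"dp": [0, 0, 0], "delta_rot": [0, 0, 0], "fingers": 0}])

```text
clock: 18.25
position: [0.495, 0.2821, 0.3082]
ee_rot: [0.0, 0.997, 0.083, -0.0]
contact_force: [-0.7, -0.3, 0.6]
width: 0.0001
gripper_force: 0.0
```

```bash
python3 -c "
from w import *
s=readout.get_state();p,d,P,hs=look();go(.495,.289,.3);save('w4',p);np.savez('w4.npz',p=p,d=d,P=P,pos=s['position'],q=s['ee_rot'])
ok=(d>0)&(abs(P[...,2]-.096)<.004)&(hs[...,2]<120)&(hs[...,1]<90)
print(ok.sum())
"
```

```text
t 18.3 pos [0.4952 0.2817 0.3083] yaw 9.42 tilt [-0.0002 -0.0001] F [0.3 0.1 0.2] w 0.0001 dp total [ 0.005 -0.036  0.041] rows 1.0
1169
```

View pics/w4.png

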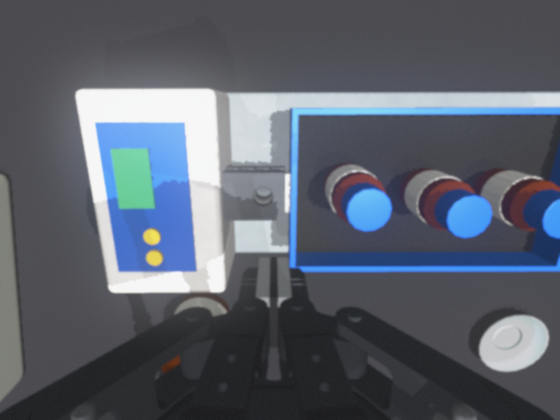

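The tray is home, against the fork. Its three bottles stand upright, with caps at (369,208), (465,215) and (555,212), and the fork hole is at (263,195). I compute its position from the depth hole and the cheek edges.

```bash
python3 -c "
from h import *
z=np.load('w4.npz');p,d,P=z['p'],z['d'],z['P']
sub=P[170:215,228:285];face=sub[abs(sub[...,2]-np.median(sub[...,2]))<.003];print('face z',np.median(face[:,2]),np.median(sub[...,2]))
# hole pixels: below face, and brightness
zz=P[...,2];win=np.zeros_like(d,bool);win[178:210,245:283]=1
zf=np.median(face[:,2]);m=(win&(d>0)&(zz<zf-.003)).astype(np.uint8)
n,l,st,ce=cv2.connectedComponentsWithStats(m)
c=imaging.calibration('wrist');K=c['intrinsics'];H=c['hand_eye'];q=z['q'];R=Rn.from_quat([q[1],q[2],q[3],q[0]]).as_matrix()
def cast(u,v,h):
    o=R@H[:3,3]+z['pos'];dr=R@H[:3,:3]@np.linalg.inv(K)@[u,v,1];return o+dr*(h-o[2])/dr[2]
for i in range(1,n):
    if st[i,4]>10:
        print(st[i],ce[i].round(1),cast(*ce[i],.096).round(4)); x,y,w,h=st[i,:4]
        print([cast(a,b,.096).round(4).tolist() for a,b in((x-.5,ce[i][1]),(x+w-.5,ce[i][1]),(ce[i][0],y-.5),(ce[i][0],y+h-.5))])
g=cv2.cvtColor(p,cv2.COLOR_RGB2GRAY)
print(g[184:208:1,250:280]);print((zz[184:208:2,250:280:2]*1000).round(0).astype(int))
"
```

```text
face z 0.0952736347545084 0.0951174269280173
[254 188  19  18 264] [262.8 196.1] [0.4951 0.2919 0.096 ]
[[0.4938, 0.3, 0.096], [0.4965, 0.2835, 0.096], [0.5028, 0.2931, 0.096], [0.4866, 0.2906, 0.096]]
[[135 134 134 137 140 143 142 143 142 142 142 140 141 141 142 141 141 142
  142 142 142 142 141 142 143 140 141 141 141 141]
 [134 133 134 137 138 142 142 141 142 140 139 140 140 141 139 140 140 139
  140 141 141 140 142 142 142 142 141 142 141 141]
 [135 133 134 136 139 140 141 140 138 136 136 135 134 133 134 134 133 138
  140 141 141 141 140 142 143 140 141 141 142 140]
 [133 136 135 134 136 138 139 137 134 131 131 132 131 132 131 131 131 132
  135 138 141 140 141 141 141 141 142 141 141 140]
 [135 135 134 134 134 133 134 134 132 134 134 137 136 136 136 135 131 132
  132 134 137 140 140 140 140 140 141 140 141 141]
 [134 135 135 133 131 131 130 135 139 140 140 141 140 141 141 140 138 136
  133 131 131 136 138 141 141 141 141 140 141 140]
 [135 135 133 130 124 123 129 137 144 144 142 142 141 142 142 145 144 144
  141 136 129 131 136 141 141 140 141 141 142 141]
 [136 135 132 127 118 1
[... 1979 characters left out ...]
 99  99  99  96  98  98  98  97  96  99  98 101  98  98  98 100  99 101
  102 103 101 102 103 102 101 105 118 130 138 141]]
[[95 96 95 95 96 95 95 95 95 95 95 96 96 96 96]
 [96 94 95 95 94 95 94 95 95 94 96 95 95 96 95]
 [96 95 96 94 94 19 19 19 20 95 95 95 96 94 95]
 [94 95 96 21 18 20 19 20 19 21 95 95 96 95 95]
 [96 95 94 65 18 19 18 19 20 19 20 94 95 96 94]
 [95 94 82 68 63 20 17 20 20 19 62 93 95 95 95]
 [96 95 82 74 68 65 62 19 62 65 70 82 95 96 94]
 [96 96 91 80 77 71 69 69 69 70 79 92 85 96 96]
 [96 97 95 86 81 79 76 77 77 81 84 95 97 96 96]
 [95 96 93 92 87 82 82 82 83 87 92 94 96 95 96]
 [94 96 96 95 92 91 89 89 90 93 95 95 96 94 95]
 [95 94 96 96 94 95 94 95 96 94 95 95 96 96 95]]
```

Through the hole the depth shows the base plate at 20 mm, so the holes are aligned. The measured diameter is 16.4 mm, with the centre at (0.495, 0.2918). Next, the pin.

Call:
servo_tool(moves=[{"dp": [-0.02, 0.15, 0], "delta_rot": [0, 0, 0], "fingers": 0.6}, {"dp": [-0.03, 0.235, 0], "delta_rot": [0, 0, 0], "fingers": 0.6}, {"dp": [-0.03, 0.235, 0], "delta_rot": [0, 0, 0], "fingers": 0.6}, {"dp": [-0.03, 0.235, 0], "delta_rot": [0, 0, 0], "fingers": 0.6}, {"dp": [-0.03, 0.235, 0], "delta_rot": [0, 0, 0], "fingers": 0.6}])

```text
clock: 18.8
position: [0.5029, 0.0601, 0.3086]
ee_rot: [0.0, 0.997, 0.082, 0.0]
contact_force: [0.3, -0.9, -1.0]
width: 0.052
gripper_force: 0.0
```

Call:
servo_tool(moves=[{"dp": [-0.033, 0.235, 0], "delta_rot": [0, 0, 0], "fingers": 0.6}, {"dp": [-0.033, 0.235, 0], "delta_rot": [0, 0, 0], "fingers": 0.6}, {"dp": [-0.033, 0.235, 0], "delta_rot": [0, 0, 0], "fingers": 0.6}, {"dp": [-0.033, 0.235, 0], "delta_rot": [0, 0, 0], "fingers": 0.6}, {"dp": [-0.033, 0.235, 0], "delta_rot": [0, 0, 0], "fingers": 0.6}])

```text
clock: 19.3
position: [0.5085, -0.1774, 0.3087]
ee_rot: [0.0, 0.997, 0.081, 0.0]
contact_force: [0.6, 0.1, -0.4]
width: 0.0514
gripper_force: 0.0
```

Call:
servo_tool(moves=[{"dp": [-0.033, 0.235, 0], "delta_rot": [0, 0, 0], "fingers": 0.6}, {"dp": [-0.033, 0.235, 0], "delta_rot": [0, 0, 0], "fingers": 0.6}, {"dp": [-0.033, 0.235, 0], "delta_rot": [0, 0, 0], "fingers": 0.6}, {"dp": [-0.033, 0.235, 0], "delta_rot": [0, 0, 0], "fingers": 0.6}, {"dp": [-0.033, 0.15, 0], "delta_rot": [0, 0, 0], "fingers": 0.6}])

```text
clock: 19.8
position: [0.5114, -0.3994, 0.308]
ee_rot: [0.001, 0.997, 0.081, 0.0]
contact_force: [-0.0, -0.1, -0.2]
width: 0.0512
gripper_force: 0.0
```

Call:
servo_tool(moves=[{"dp": [0, 0, 0], "delta_rot": [0, 0, 0], "fingers": 0.6}, {"dp": [0, 0, 0], "delta_rot": [0, 0, 0], "fingers": 0.6}, {"dp": [0, 0, 0], "delta_rot": [0, 0, 0], "fingers": 0.6}])

```text
clock: 20.1
position: [0.5123, -0.3942, 0.3084]
ee_rot: [-0.0, 0.997, 0.082, 0.0]
contact_force: [0.9, 1.0, -0.5]
width: 0.0511
gripper_force: 0.0
```

```bash
python3 -c "
from w import *
p,d,P,hs=caps(0,8,60);go(.514,-.4,.146)"
```

```text
[279. 191.] xy 515.9 -399.6 z 0.097 r 10.5
t 20.15 pos [ 0.5126 -0.3938  0.3086] yaw 9.51 tilt [0.0001 0.0006] F [0.6 0.2 0.2] w 0.0515 dp total [0.002 0.032 0.813] rows 4.0
```

Call:
servo_tool(moves=[{"dp": [0.012, 0.031, 0.2], "delta_rot": [0, 0, 0], "fingers": 0.6}, {"dp": [0, 0, 0.22], "delta_rot": [0, 0, 0], "fingers": 0.6}, {"dp": [0, 0, 0.22], "delta_rot": [0, 0, 0], "fingers": 0.6}, {"dp": [0, 0, 0.15], "delta_rot": [0, 0, 0], "fingers": 0.6}, {"dp": [0, 0, 0.023], "delta_rot": [0, 0, 0], "fingers": 0.6}])

```text
clock: 20.65
position: [0.5147, -0.3972, 0.1419]
ee_rot: [-0.003, 0.996, 0.084, -0.003]
contact_force: [-0.6, 0.4, -1.2]
width: 0.0512
gripper_force: 0.0
```

Call:
servo_tool(moves=[{"dp": [0, 0, 0], "delta_rot": [0, 0, 0], "fingers": 0.6}, {"dp": [0, 0, 0], "delta_rot": [0, 0, 0], "fingers": 0.6}])

```text
clock: 20.85
position: [0.5175, -0.4008, 0.1481]
ee_rot: [0.002, 0.997, 0.083, 0.001]
contact_force: [0.2, -0.2, 0.1]
width: 0.0514
gripper_force: 0.0
```

```bash
python3 -c "
from h import *
go(.5159,-.3996,.146)"
```

```text
t 20.85 pos [ 0.5175 -0.4008  0.1481] yaw 9.54 tilt [ 0.003  -0.0029] F [ 0.2 -0.2  0.1] w 0.0514 dp total [-0.007 -0.007  0.01 ] rows 1.0
```

Call:
servo_tool(moves=[{"dp": [-0.005, -0.003, 0], "delta_rot": [0, 0, 0], "fingers": 0.6}, {"dp": [0, 0, 0], "delta_rot": [0, 0, 0], "fingers": 0.25}, {"dp": [0, 0, 0], "delta_rot": [0, 0, 0], "fingers": 0.1}, {"dp": [0, 0, 0], "delta_rot": [0, 0, 0], "fingers": 0.1}, {"dp": [0, 0, 0], "delta_rot": [0, 0, 0], "fingers": 0.1}], force=50)

```text
clock: 21.35
position: [0.5156, -0.4003, 0.1471]
ee_rot: [0.001, 0.997, 0.083, 0.001]
contact_force: [0.2, 1.5, 6.3]
width: 0.0202
gripper_force: 48.8
```

Call:
servo_tool(moves=[{"dp": [0, 0, 0], "delta_rot": [0, 0, 0], "fingers": 0.1}, {"dp": [0, 0, 0], "delta_rot": [0, 0, 0], "fingers": 0.1}, {"dp": [0, 0, 0], "delta_rot": [0, 0, 0], "fingers": 0.1}])

```text
clock: 21.65
position: [0.5156, -0.4004, 0.1471]
ee_rot: [0.001, 0.997, 0.083, 0.001]
contact_force: [-1.3, 0.5, 6.1]
width: 0.0201
gripper_force: 48.8
```

```bash
python3 -c "
from h import *
go(.5159,-.3996,.290)"
```

```text
t 21.65 pos [ 0.5156 -0.4004  0.1471] yaw 9.49 tilt [ 0.0015 -0.0015] F [-1.3  0.5  6.1] w 0.0201 dp total [ 0.003 -0.002 -0.714] rows 3.0
```

Call:
servo_tool(moves=[{"dp": [0, 0, -0.1], "delta_rot": [0, 0, 0], "fingers": 0.1}, {"dp": [0, 0, -0.2], "delta_rot": [0, 0, 0], "fingers": 0.1}, {"dp": [0, 0, -0.2], "delta_rot": [0, 0, 0], "fingers": 0.1}, {"dp": [0, 0, -0.2], "delta_rot": [0, 0, 0], "fingers": 0.1}, {"dp": [0, -0.1, -0.12], "delta_rot": [0, 0, 0], "fingers": 0.1}])

```text
clock: 22.15
position: [0.5127, -0.3826, 0.3127]
ee_rot: [0.003, 0.997, 0.082, 0.002]
contact_force: [0.5, 0.2, -1.2]
width: 0.0204
gripper_force: 49.7
```

Call:
servo_tool(moves=[{"dp": [0.03, -0.22, 0], "delta_rot": [0, 0, 0], "fingers": 0.1}, {"dp": [0.03, -0.22, 0], "delta_rot": [0, 0, 0], "fingers": 0.1}, {"dp": [0.03, -0.22, 0], "delta_rot": [0, 0, 0], "fingers": 0.1}, {"dp": [0.03, -0.22, 0], "delta_rot": [0, 0, 0], "fingers": 0.1}, {"dp": [0.03, -0.22, 0], "delta_rot": [0, 0, 0], "fingers": 0.1}])

```text
clock: 22.65
position: [0.5047, -0.1565, 0.3094]
ee_rot: [-0.0, 0.997, 0.082, -0.0]
contact_force: [0.8, -0.1, -0.5]
width: 0.0203
gripper_force: 49.7
```

Call:
servo_tool(moves=[{"dp": [0.03, -0.22, 0], "delta_rot": [0, 0, 0], "fingers": 0.1}, {"dp": [0.03, -0.22, 0], "delta_rot": [0, 0, 0], "fingers": 0.1}, {"dp": [0.03, -0.22, 0], "delta_rot": [0, 0, 0], "fingers": 0.1}, {"dp": [0.03, -0.22, 0], "delta_rot": [0, 0, 0], "fingers": 0.1}, {"dp": [0.03, -0.22, 0], "delta_rot": [0, 0, 0], "fingers": 0.1}])

```text
clock: 23.15
position: [0.4979, 0.0654, 0.3094]
ee_rot: [0.0, 0.997, 0.083, -0.0]
contact_force: [0.5, -0.1, -2.0]
width: 0.0205
gripper_force: 49.7
```

Call:
servo_tool(moves=[{"dp": [0.03, -0.22, 0], "delta_rot": [0, 0, 0], "fingers": 0.1}, {"dp": [0.03, -0.22, 0], "delta_rot": [0, 0, 0], "fingers": 0.1}, {"dp": [0.03, -0.22, 0], "delta_rot": [0, 0, 0], "fingers": 0.1}, {"dp": [0.03, -0.22, 0], "delta_rot": [0, 0, 0], "fingers": 0.1}, {"dp": [0.03, -0.16, 0], "delta_rot": [0, 0, 0], "fingers": 0.1}])

```text
clock: 23.65
position: [0.493, 0.2764, 0.3093]
ee_rot: [-0.0, 0.997, 0.084, -0.0]
contact_force: [1.0, 0.6, -0.4]
width: 0.0202
gripper_force: 49.6
```

Call:
servo_tool(moves=[{"dp": [0, 0, 0], "delta_rot": [0, 0, 0], "fingers": 0.1}, {"dp": [0, 0, 0], "delta_rot": [0, 0, 0], "fingers": 0.1}, {"dp": [0, 0, 0], "delta_rot": [0, 0, 0], "fingers": 0.1}])

```text
clock: 23.95
position: [0.4936, 0.2728, 0.3093]
ee_rot: [0.001, 0.997, 0.083, -0.0]
contact_force: [-0.4, -0.6, -1.8]
width: 0.0202
gripper_force: 49.7
```

```bash
python3 -c "
from h import *
go(.4947,.2910,.245)"
```

```text
t 23.95 pos [0.4936 0.2728 0.3093] yaw 9.46 tilt [-0.0008 -0.0012] F [-0.4 -0.6 -1.8] w 0.0202 dp total [ 0.021 -0.089  0.321] rows 2.0
```

Call:
servo_tool(moves=[{"dp": [0.021, -0.089, 0.1], "delta_rot": [0, 0, 0], "fingers": 0.1}, {"dp": [0, 0, 0.15], "delta_rot": [0, 0, 0], "fingers": 0.1}, {"dp": [0, 0, 0.05], "delta_rot": [0, 0, 0], "fingers": 0.1}, {"dp": [0, 0, 0], "delta_rot": [0, 0, 0], "fingers": 0.1}, {"dp": [0, 0, 0], "delta_rot": [0, 0, 0], "fingers": 0.1}])

```text
clock: 24.45
position: [0.4956, 0.2913, 0.2505]
ee_rot: [-0.0, 0.997, 0.082, 0.001]
contact_force: [0.2, 0.8, -0.7]
width: 0.02
gripper_force: 49.7
```

Call:
servo_tool(moves=[{"dp": [0, 0, 0], "delta_rot": [0, 0, 0], "fingers": 0.1}, {"dp": [0, 0, 0], "delta_rot": [0, 0, 0], "fingers": 0.1}, {"dp": [0, 0, 0], "delta_rot": [0, 0, 0], "fingers": 0.1}])

```text
clock: 24.75
position: [0.4953, 0.2921, 0.2506]
ee_rot: [-0.0, 0.997, 0.083, 0.001]
contact_force: [0.5, -0.3, -1.1]
width: 0.0202
gripper_force: 49.7
```

```bash
python3 -c "
from w import *
go(.4947,.2910,.225)
p,d,P,hs=caps(0,8,60);b,e=imaging.get_image('scene');save('s9',np.hstack([cv2.resize(b[90:190,320:440],(480,400)),p[120:320,200:360].repeat(2,0).repeat(2,1)[:400]]))"
```

```text
t 24.75 pos [0.4953 0.2921 0.2506] yaw 9.49 tilt [0.0016 0.0005] F [ 0.5 -0.3 -1.1] w 0.0202 dp total [-0.004  0.005  0.128] rows 1.0
[512. 210.] xy 531.5 142.2 z 0.1203 r 15.1
[274. 284.] xy 494.3 292.5 z 0.2002 r 11.5
```

View pics/s9.png

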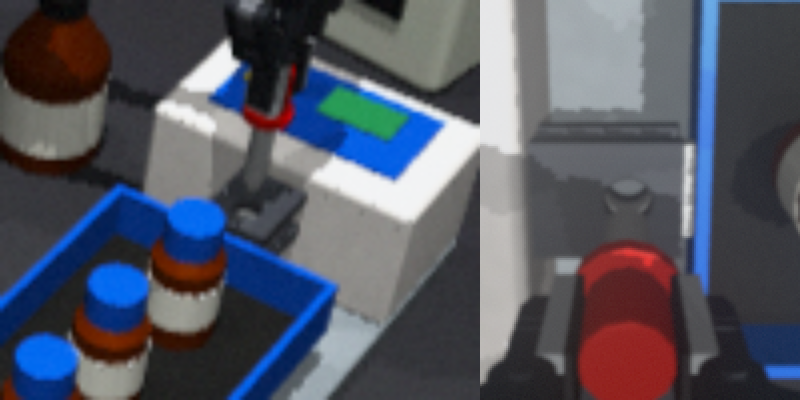

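The pin hangs vertical just above the fork hole: shank at (262,170) on the left, hole at (630,190) on the right. Lowering slowly.

Call:
servo_tool(moves=[{"dp": [-0.003, 0.004, 0.04], "delta_rot": [0, 0, 0], "fingers": 0.1}, {"dp": [0, 0, 0.03], "delta_rot": [0, 0, 0], "fingers": 0.1}, {"dp": [0, 0, 0.03], "delta_rot": [0, 0, 0], "fingers": 0.1}, {"dp": [0, 0, 0.03], "delta_rot": [0, 0, 0], "fingers": 0.1}, {"dp": [0, 0, 0], "delta_rot": [0, 0, 0], "fingers": 0.1}])

```text
clock: 25.35
position: [0.4943, 0.2911, 0.2224]
ee_rot: [0.0, 0.997, 0.083, -0.001]
contact_force: [0.4, 0.1, -2.0]
width: 0.0203
gripper_force: 49.7
```

Call:
servo_tool(moves=[{"dp": [0, 0, 0.03], "delta_rot": [0, 0, 0], "fingers": 0.1}, {"dp": [0, 0, 0.03], "delta_rot": [0, 0, 0], "fingers": 0.1}, {"dp": [0, 0, 0.03], "delta_rot": [0, 0, 0], "fingers": 0.1}, {"dp": [0, 0, 0.03], "delta_rot": [0, 0, 0], "fingers": 0.1}, {"dp": [0, 0, 0], "delta_rot": [0, 0, 0], "fingers": 0.1}])

```text
clock: 25.85
position: [0.4943, 0.2911, 0.1986]
ee_rot: [0.0, 0.997, 0.083, -0.001]
contact_force: [-0.3, -0.5, -1.4]
width: 0.0204
gripper_force: 49.7
```

Call:
servo_tool(moves=[{"dp": [0, 0, 0.025], "delta_rot": [0, 0, 0], "fingers": 0.1}, {"dp": [0, 0, 0.02], "delta_rot": [0, 0, 0], "fingers": 0.1}, {"dp": [0, 0, 0.015], "delta_rot": [0, 0, 0], "fingers": 0.1}, {"dp": [0, 0, 0], "delta_rot": [0, 0, 0], "fingers": 0.1}])

```text
clock: 26.25
position: [0.4944, 0.2911, 0.1871]
ee_rot: [0.0, 0.997, 0.083, -0.0]
contact_force: [-0.3, 0.8, -0.9]
width: 0.0201
gripper_force: 49.7
```

Call:
servo_tool(moves=[{"dp": [0, 0, 0.012], "delta_rot": [0, 0, 0], "fingers": 0.1}, {"dp": [0, 0, 0.01], "delta_rot": [0, 0, 0], "fingers": 0.1}, {"dp": [0, 0, 0], "delta_rot": [0, 0, 0], "fingers": 0.1}])

```text
clock: 26.55
position: [0.4944, 0.291, 0.183]
ee_rot: [0.0, 0.997, 0.083, -0.0]
contact_force: [-0.1, 0.6, -1.5]
width: 0.0203
gripper_force: 49.7
```

Call:
servo_tool(moves=[{"dp": [0, 0, 0.007], "delta_rot": [0, 0, 0], "fingers": 0.1}, {"dp": [0, 0, 0], "delta_rot": [0, 0, 0], "fingers": 0.1}])

```text
clock: 26.75
position: [0.4945, 0.2911, 0.1817]
ee_rot: [0.0, 0.997, 0.083, -0.0]
contact_force: [0.5, 0.2, -1.9]
width: 0.0201
gripper_force: 49.7
```

Call:
servo_tool(moves=[{"dp": [0, 0, 0.005], "delta_rot": [0, 0, 0], "fingers": 0.1}, {"dp": [0, 0, 0.003], "delta_rot": [0, 0, 0], "fingers": 0.1}, {"dp": [0, 0, 0], "delta_rot": [0, 0, 0], "fingers": 0.1}])

```text
clock: 27.05
position: [0.4946, 0.2912, 0.1811]
ee_rot: [-0.0, 0.997, 0.083, 0.0]
contact_force: [-1.4, -1.0, 4.7]
width: 0.0203
gripper_force: 50.4
```

Call:
servo_tool(moves=[{"dp": [0, 0, 0], "delta_rot": [0, 0, 0], "fingers": 0.36}, {"dp": [0, 0, 0], "delta_rot": [0, 0, 0], "fingers": 0.36}, {"dp": [0, 0, 0], "delta_rot": [0, 0, 0], "fingers": 0.36}])

```text
clock: 27.35
position: [0.4946, 0.2911, 0.18]
ee_rot: [0.0, 0.997, 0.083, -0.0]
contact_force: [-0.3, 0.5, 0.4]
width: 0.0308
gripper_force: 0.0
```

Call:
servo_tool(moves=[{"dp": [0, 0, -0.1], "delta_rot": [0, 0, 0], "fingers": 0.36}, {"dp": [0, 0, -0.2], "delta_rot": [0, 0, 0], "fingers": 0.36}, {"dp": [0, 0, -0.2], "delta_rot": [0, 0, 0], "fingers": 0.36}, {"dp": [0, 0, 0], "delta_rot": [0, 0, 0], "fingers": 0.36}, {"dp": [0, 0, 0], "delta_rot": [0, 0, 0], "fingers": 0.36}])

```text
clock: 27.85
position: [0.4949, 0.2913, 0.2812]
ee_rot: [-0.0, 0.997, 0.083, 0.001]
contact_force: [0.3, -0.4, -0.4]
width: 0.031
gripper_force: 0.0
```

```bash
python3 -c "
from w import *
go(.4947,.2910,.28);p,d,P,hs=caps(0,8,60);caps();b,e=imaging.get_image('scene');save('end',np.hstack([b[60:400,60:440],p[:340,120:520]]))"
```

```text
t 27.85 pos [0.4949 0.2913 0.2812] yaw 9.5 tilt [0.0022 0.0009] F [ 0.3 -0.4 -0.4] w 0.031 dp total [-0.001  0.001  0.006] rows 1.0
[274. 215.] xy 494.5 291.3 z 0.131 r 10.3
[497. 113.] xy 590.8 144.0 z 0.0933 r 53.1
[149. 205.] xy 478.5 386.6 z 0.1121 r 71.5
[305. 217.] xy 486.9 264.2 z 0.0932 r 63.6
[391. 220.] xy 510.5 213.7 z 0.1451 r 17.0
[499. 227.] xy 518.0 138.5 z 0.1451 r 17.4
[450. 276.] xy 451.3 125.3 z 0.0926 r 95.6
```

View pics/end.png

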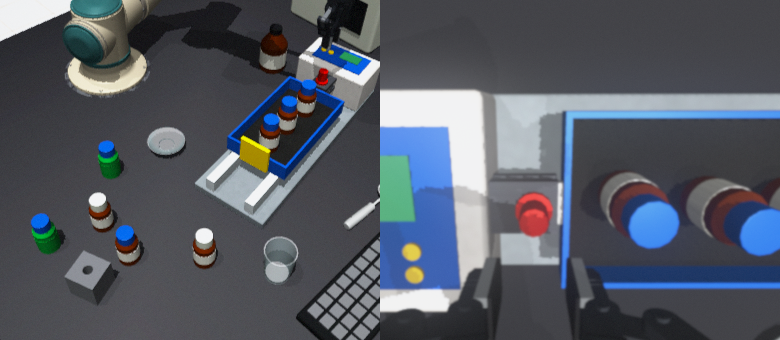

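The pin head's top is at 131 mm (96+35), so it's seated. The cap tops in the tray are at 145 mm, the three bottles stand upright, and the fourth blue, both whites and both greens haven't moved. Handing in.

```bash
python3 -c "
from rig import manip
print(manip.sign_off())"
```

```text
the job is handed in; nothing more can be done
None
```

The job is handed in at about 28 s of the 72 s allowed: three blue-capped bottles stand upright in the tray, the tray is home with its lug in the fork, the clevis pin is seated with its head on the fork, and the fourth blue bottle and both white-capped ones stand where they were.

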